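# Dry-stack a laminated mallet on its gluing jig

### The arm

A 6-joint arm with a two-finger parallel gripper is mounted at the origin on the work surface. World frame = base frame: x ahead of the robot, y to its left, z up, the work surface at z = 0. Lengths are in mm, angles in degrees, forces in N, time in s.
With the tool pointing down it reaches from about 225 to 875 mm from the base axis. Payload 3.4 kg.
Tool frame: the origin (TCP) lies on the centre line of the jaws, within the pads' length; the fingertips stand 17 mm ahead of it and the grasp point (between the pads) lies 2 mm behind it; z points along the fingers, y is the line along which they close (so a half turn about z gives the same grasp; the last joint's range is limited). The gripper opens to 85 mm and grips with 20 to 120 N. Pads are 22 mm wide; open, the fingers measure 114 mm over their backs; the gripper's body (76 mm by 85 mm) begins 54 mm behind the grasp point. The pads swing forward as they close: fully open they stand 13 mm farther back than shut.
Start: joints at [-74.198, 15.808, 86.224, -0, 77.962, -6.933], TCP at [222.221, -530.357, 248.328] pointing down, gripper open.
Joint ranges: [-165.64, 165.64], [-43.16, 119.46], [12.63, 154.43], [-67.54, 247.53], [6.08, 155.33], [-154.97, 154.97]. Speed limits (degrees/s): [147.25, 147.25, 180, 180, 180, 180].

### API

Orientations are given as [roll, pitch, yaw] about the fixed x, y, z axes, in that order (R = Rz(yaw) Ry(pitch) Rx(roll)).
In Python, from cell import readout, get_image, camera_info, bot gives the robot as it stands. The module is installed in compiled form; this text tells all that it offers.
- The arm moves only by the tool move_arm, never from a script. Its argument "increments" is a list of rows, each a list of 3 entries, a list of its own where there are three numbers: the shift along the world's x, y, z in m, then the turn, a rotation vector about the world's x, y, z in rad, then the finger opening in m, from 0 to 0.0854. In form: [[[tx, ty, tz], [wx, wy, wz], gripper], ...]. A call has exactly 10 rows; each row is the pose to reach, as a shift and turn from the pose commanded when the call began; what a row does not reach only later rows make up. A row lasts 1/8 s, in which the tool goes at most 62.5 mm and 10.7 degrees, less where a joint would pass 70% of its speed; a pose out of reach is approached as far as the arm can. A call with a gripper value outside its range is refused whole. The fingers move at their own pace and stop on an object; "newtons" is the grip in N (left out, the last holds). Time passes only in rows, so rows that repeat a pose let the fingers close, or fill a call up. It gives the time, the measured TCP pose, the force, the opening and the grip force at its end, in the units of the state.
- readout.state(): the state, without advancing time (a new reading comes with each control period).
- get_image(name): name is "side" or "top"; returns the picture (400x640x3 uint8, red, green, blue); there is no depth.
- camera_info(name): a dict with "camera_matrix" (3x3 intrinsics, pixels), "R" (3x3) and "t" (3): a world point X has camera coordinates R X + t. Camera axes: x right, y down, z forward; pixel columns grow to the right and rows downward; lengths in mm; the calibration is good to about 2 mm. A picture is of the moment at which its call begins. camera_info takes no time and is no camera call.
- bot.hand_in(): hands the job in; it is judged then, once.
The state is a dict: "time_s": time; "joint_positions": joint angles; "dq": joint speeds; "tau": joint torques, N m; "ee_pos": TCP position; "ee_rot": TCP orientation; "wrist_force": force on the tool from outside, world axes, zero at the start; "ft_torque": the same for the moment, N m; "grip_width": finger opening in mm; "finger_force": force on a finger pad.
Only numpy, scipy, OpenCV 4.12 (cv2) and the standard library are available. Lean on these libraries where they do the work, as an engineer would, in place of code of your own. Each camera call takes 0.05 s, during which the arm holds its last target. There are 200 camera calls.

### The job

Dry-stack the parts of the laminated mallet on the gluing jig, ready for clamping: first lay the plain cheek squarely on the raised white caul, then build the middle layer on it - the handle straight across the centre with its grip resting on the jig's white rest block and its tang end poking out about 10 mm on the other side, and a core block close beside the handle on either side, in line with the ends and edges of the cheek. Last, lay the cheek with the two peg holes on top, in line with the one below. Leave the F-clamp, the hammer and the sanding block where they lie.

Things in the scene. Friction and masses are not known exactly. Their poses are not given: they have to be found in the camera images.
- jig: gluing jig fixed to the bench: plywood base 18 mm thick with two white blocks. Origin at bench level under the middle of the caul, z up. Caul: 130 (x) x 60 (y) mm, centred on the origin, top at 40 mm. Rest block: 60 (x) x 30 (y) mm, centred at y = -155 mm, top at 60 mm (level with a cheek on the caul). Base: x from -75 to 75, y from -193 to 57 mm
- cheek_plain: plain cheek, bottom of the mallet head: wooden board 130 (x) x 60 (y) x 20 (z) mm without holes, 0.11 kg, lying flat. Origin: centre of its underside; this goes to (0, 0, 40 mm) in the jig's frame, its x along the jig's x; a half turn makes no difference
- cheek_drilled: drilled cheek, top of the head: a board like the plain cheek, 130 (x) x 60 (y) x 20 (z) mm, but with two 16 mm peg holes right through, at x = +41 and -41 mm. Lying flat. Origin: centre of its underside; this goes to (0, 0, 90 mm) in the jig's frame, its x along the jig's x; a half turn makes no difference
- core_a: one of two identical core blocks: wood, 48 (x) x 60 (y) x 30 (z) mm, 0.065 kg. Origin: centre of its underside; this goes to (41, 0, 60 mm) or (-41, 0, 60 mm) in the jig's frame, its x along the jig's x, which leaves about 4 mm to the handle. Either block may go on either side; a half turn makes no difference
- core_b: the other core block, identical: 48 (x) x 60 (y) x 30 (z) mm, origin at the centre of its underside; it goes on the other side of the handle
- handle: mallet handle, wooden bar 240 mm long (y), 27 mm high, lying flat, 0.13 kg. Origin on its underside, 40 mm from the tang end; this goes to (0, 0, 60 mm) in the jig's frame, its y along the jig's y. Square tang 26 mm wide (x), from y = 40 to -50 mm; rounded grip 30 mm wide, to -176; end knob 36 mm wide, to -200. Balances at y = -84 mm. 3 mm lower than the cores, so the top cheek rests on those
- clamp: bystander: steel F-clamp lying beyond the jig, bar 300 mm long (y), about 115 mm across, 33 mm high, origin under the middle of the bar. Not to be moved
- hammer: bystander: hammer with wooden handle, 270 mm long, lying to the left (+y) of the parts. Not to be moved
- sanding_block: bystander: cork sanding block 67 x 117 x 32 mm with brown abrasive under it, lying to the right (-y) of the parts. Origin: centre of its underside. Not to be moved
There are look-alikes about, which are no part of the job. What is shaped like the core_b but yellow is not meant. Leave any orange look-alike of the handle alone.

How it is judged:
By the outcome, as a careful person would: the job done as asked, in the order asked, and still so for the second after the job is handed in, with the robot touching nothing.
It also fails if it takes over 115 s, if anything falls off the work surface, if the arm or the gripper's body presses on something with over 40 N, if the wrist force passes 120 N, or if a joint passes its speed limit or range.

## Working session

There is one attempt and no reset: what is moved stays moved. The work goes in short steps, Python scripts to look and compute and a tool call to move; the robot and the scene stay as the last step left them, time stands still between calls to the robot, and variables do not carry over. Pictures are saved under pics/ and viewed, at most 14 in all, crops included, and the job is handed in when it is done.

Besides the shell and the picture viewer there is one more tool, called after "Emit:" as name(argument=value, ...), one argument or row to a line, values as JSON. move_arm: Moves the arm, as the interface text tells. Its arguments: {"type":"object","properties":{"increments":{"type":"array"},"newtons":{"type":"number"}},"required":["increments"]}

```bash
mkdir -p pics
python3 - <<'E'
from cell import readout,get_image,camera_info
import cv2
for n in("top","side"):
    im=get_image(n)[:,:,::-1]; cv2.imwrite(f"pics/{n}0.png",im)
    i=camera_info(n);print(n,i["camera_matrix"],i["R"],i["t"])
s=readout.state();print(s)
E
```

```text
top [[393.37253294   0.         324.15081352]
 [  0.         393.37253294 198.01668338]
 [  0.           0.           1.        ]] [[ 0.00695916 -0.99983595  0.01672232]
 [-0.99078901 -0.00915583 -0.13510477]
 [ 0.13523572 -0.01562808 -0.9906902 ]] [   8.12612162  559.53182945 1168.62653723]
side [[385.45774965   0.         323.07086353]
 [  0.         385.45774965 201.1988892 ]
 [  0.           0.           1.        ]] [[-0.84474462 -0.53506172  0.01074664]
 [-0.38264826  0.58983481 -0.71110844]
 [ 0.37414816 -0.60481721 -0.70300021]] [ 483.72290697  219.48424759 1040.18286787]
{'time_s': 0.1, 'joint_positions': array([-7.41973517e+01,  1.58441967e+01,  8.62890035e+01, -9.08068086e-04,
        7.79623960e+01, -6.93349514e+00]), 'dq': array([ 0.18185704, -0.13849488, -0.2737917 ,  0.04122158, -0.00681989,
        0.10525689]), 'tau': array([ 6.62384973e-04, -4.17700517e+01, -2.46404743e+01, -3.13751470e-04,
        5.80922293e-03, -2.06647819e-06]), 'ee_pos': array([ 222.08969997, -529.88687822,  247.51700756]), 'ee_rot': array([-1.79904996e+02, -1.06588146e-02,  2.27363247e+01]), 'wrist_force': array([ 0.20927791,  0.38420274, -0.32752885]), 'ft_torque': array([ 0.00948987, -0.05815116,  0.02691616]), 'finger_force': 0.0, 'grip_width': 84.9849050767704}
```

View pics/top0.png

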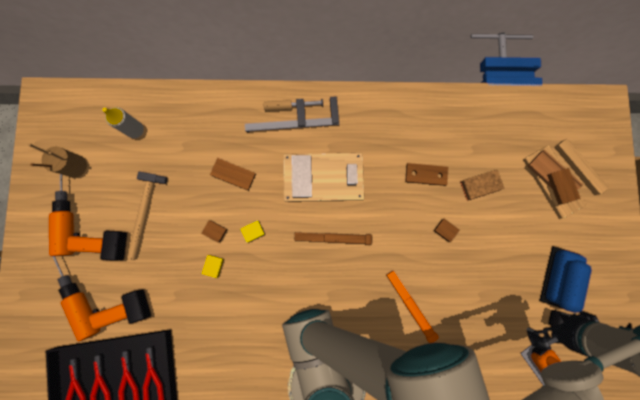

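View pics/side0.png

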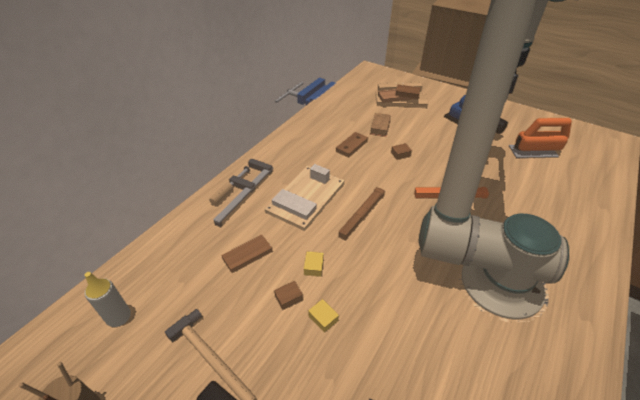

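The top picture shows these candidates:
- **Cheeks:** plain at (233,174), drilled at (427,174).
- **Cores:** brown at (214,231) and (447,230). The yellow decoys are at (252,231) and (212,267).
- **Handle:** brown at (333,239). The orange decoy is at (412,305).
- **Jig:** caul at (302,176), rest block at (351,175).

The robot doesn't cover any of the parts.

Run:
```python
import cv2,numpy as np
im=cv2.imread("pics/top0.png")
a=cv2.resize(im[145:255,198:330],None,fx=5,fy=5,interpolation=cv2.INTER_CUBIC)
b=cv2.resize(im[145:255,325:465],None,fx=5,fy=5,interpolation=cv2.INTER_CUBIC)
cv2.imwrite("pics/ca.png",a);cv2.imwrite("pics/cb.png",b)
hsv=cv2.cvtColor(im,cv2.COLOR_BGR2HSV)
for n,(u,v) in dict(plain=(233,174),dr=(427,178),ca=(214,230),cb=(447,229),h=(320,239),table=(270,200),base=(330,190),caul=(302,176),rest=(351,174)).items():print(n,im[v,u],hsv[v,u])
s=cv2.imread("pics/side0.png");hs=cv2.cvtColor(s,cv2.COLOR_BGR2HSV)
for n,(u,v) in dict(plain=(247,250),plainside=(250,262),dr=(352,143),ca=(288,292),cb=(401,150),h=(362,211),table=(220,300)).items():print(n,s[v,u],hs[v,u])
```

```text
plain [ 35  82 138] [ 14 190 138]
dr [ 35  79 133] [ 13 188 133]
ca [ 34  78 133] [ 13 190 133]
cb [ 33  75 128] [ 13 189 128]
h [ 37  83 142] [ 13 189 142]
table [ 83 140 195] [ 15 146 195]
base [107 169 221] [ 16 132 221]
caul [169 185 208] [ 12  48 208]
rest [162 177 199] [ 12  47 199]
plain [ 67  95 138] [ 12 131 138]
plainside [52 71 97] [ 13 118  97]
dr [ 68  96 135] [ 13 127 135]
ca [ 66  96 136] [ 13 131 136]
cb [ 66  94 134] [ 12 129 134]
h [ 70 100 143] [ 12 130 143]
table [104 144 184] [ 15 111 184]
```

View pics/ca.png

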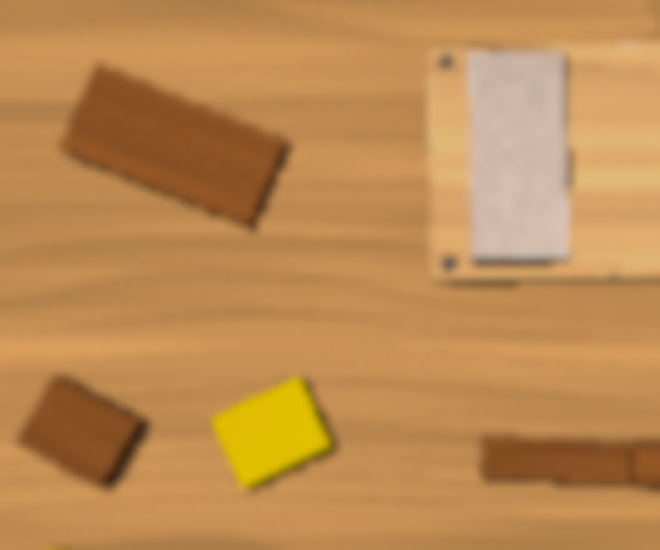

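View pics/cb.png

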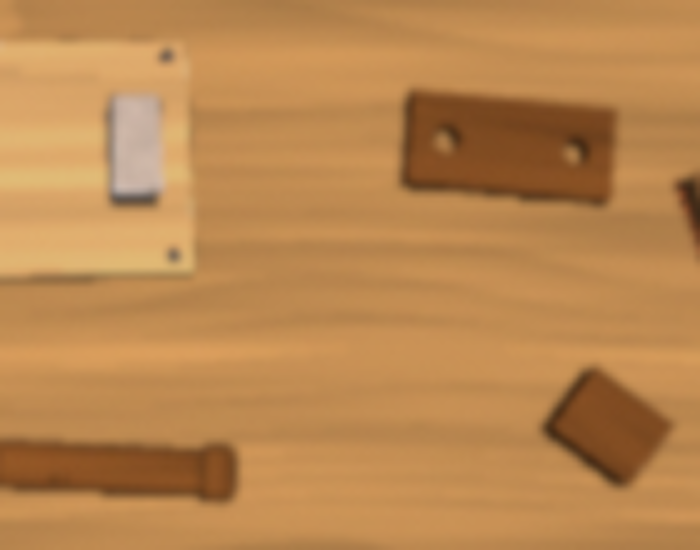

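Top crops: the plain cheek has corners at about (97,65), (290,145), (252,228) and (62,148), and no holes. The drilled cheek shows two holes. Both cores are brown, and the handle's knob is at its right end (world -y). Next I'll fit each top face.

```bash
cat > h.py <<'E'
import cv2,numpy as np
from cell import camera_info
def unproj(uv,z,n="top"):
    i=camera_info(n);K,R,t=i["camera_matrix"],i["R"],i["t"]
    o=-R.T@t;d=(R.T@np.linalg.inv(K)@np.c_[uv,np.ones(len(uv))].T).T
    return (o+d*((z-o[2])/d[:,2])[:,None])[:,:2]
def face(im,box,z,kind,S=6):
    x0,y0,x1,y1=box
    c=cv2.resize(im[y0:y1,x0:x1],None,fx=S,fy=S,interpolation=cv2.INTER_CUBIC)
    h=cv2.cvtColor(c,cv2.COLOR_BGR2HSV).astype(int)
    m=((h[...,1]>167)&(h[...,2]>95)) if kind=="brown" else ((h[...,1]<90)&(h[...,2]>160))
    cs,_=cv2.findContours(m.astype(np.uint8),cv2.RETR_EXTERNAL,cv2.CHAIN_APPROX_NONE)
    k=max(cs,key=cv2.contourArea)[:,0].astype(float)
    uv=(k+.5)/S-.5+[x0,y0]
    w=unproj(uv,z)
    r=cv2.minAreaRect(w.astype(np.float32))
    M=cv2.moments(w.astype(np.float32)); cen=np.array([M["m10"],M["m01"]])/M["m00"]
    (a,b),ang=r[1],r[2]
    if a<b:a,b=b,a;ang+=90
    return np.r_[r[0],cen,a,b,(ang+90)%180-90].round(1)
E
python3 - <<'E'
from h import *
im=cv2.imread("pics/top0.png")
for n,b,z,k in [("plain",(205,150,262,195),20,"brown"),("dr",(398,155,455,192),20,"brown"),("ca",(198,216,232,246),30,"brown"),("cb",(430,215,462,246),30,"brown"),("handle",(288,228,380,250),27,"brown"),("caul",(285,148,318,202),40,"w"),("rest",(340,158,362,192),60,"w")]:
    print(n,face(im,b,z,k))
E
```

```text
plain [635.9 300.2 636.  300.2 131.5  59.4  68.6]
dr [ 641.3 -309.7  641.7 -309.8  130.7   61.7   85.3]
ca [457.2 348.3 457.5 348.7  60.3  47.1  62.2]
cb [ 465.9 -363.9  466.1 -365.1   60.4   47.4   53. ]
handle [437.2 -14.8 438.7 -18.6 235.4  31.5  89. ]
caul [628.3  84.  629.   83.9 132.7  62.6   1.8]
rest [632.7 -70.8 632.5 -70.6  61.3  33.4  -0. ]
```

Emit:
move_arm(
  increments=[
    [[0.02,0.04,0],[0,0,0.08],0.085],
    [[0.045,0.09,0],[0,0,0.16],0.085],
    [[0.07,0.14,0],[0,0,0.24],0.085],
    [[0.095,0.19,0],[0,0,0.32],0.085],
    [[0.12,0.24,0],[0,0,0.4],0.085],
    [[0.145,0.29,0],[0,0,0.5],0.085],
    [[0.17,0.34,0],[0,0,0.6],0.085],
    [[0.19,0.38,0],[0,0,0.7],0.085],
    [[0.207,0.415,0],[0,0,0.801],0.085],
    [[0.207,0.415,0],[0,0,0.801],0.085],
  ],
  newtons=40,
)

```text
time_s: 1.35
ee_pos: [429.6, -113.2, 248.0]
ee_rot: [-180.0, -0.0, 68.9]
wrist_force: [1.2, -1.2, -0.8]
grip_width: 85.3
finger_force: 0.0
```

Emit:
move_arm(
  increments=[
    [[0.025,0.05,-0.02],[0,0,0],0.085],
    [[0.05,0.1,-0.04],[0,0,0],0.085],
    [[0.075,0.15,-0.06],[0,0,0],0.085],
    [[0.1,0.2,-0.08],[0,0,0],0.085],
    [[0.125,0.25,-0.1],[0,0,0],0.085],
    [[0.15,0.3,-0.1],[0,0,0],0.085],
    [[0.175,0.35,-0.12],[0,0,0],0.085],
    [[0.195,0.39,-0.14],[0,0,0],0.085],
    [[0.207,0.415,-0.15],[0,0,0],0.085],
    [[0.207,0.415,-0.15],[0,0,0],0.085],
  ],
)

```text
time_s: 2.6
ee_pos: [636.5, 299.8, 96.2]
ee_rot: [-179.9, 0.1, 68.7]
wrist_force: [-1.3, -0.7, -0.7]
grip_width: 84.7
finger_force: 0.0
```

Emit:
move_arm(
  increments=[
    [[0,0,-0.02],[0,0,0],0.085],
    [[0,0,-0.04],[0,0,0],0.085],
    [[0,0,-0.06],[0,0,0],0.085],
    [[0,0,-0.07],[0,0,0],0.085],
    [[0,0,-0.076],[0,0,0],0.085],
    [[0,0,-0.076],[0,0,0],0.085],
    [[0,0,-0.076],[0,0,0],0.05],
    [[0,0,-0.076],[0,0,0],0.05],
    [[0,0,-0.076],[0,0,0],0.05],
    [[0,0,-0.076],[0,0,0],0.05],
  ],
)

```text
time_s: 3.85
ee_pos: [636.9, 299.9, 23.4]
ee_rot: [179.9, -0.1, 68.6]
wrist_force: [0.6, -0.0, 5.9]
grip_width: 58.8
finger_force: 44.5
```

Run:
```python
from cell import readout,get_image
import cv2
s=readout.state();print({k:s[k].round(1) if hasattr(s[k],'round') else s[k] for k in("ee_pos","ee_rot","grip_width","finger_force","wrist_force")})
im=get_image("side")[:,:,::-1];cv2.imwrite("pics/s1.png",cv2.resize(im[150:320,160:360],None,fx=3,fy=3,interpolation=cv2.INTER_CUBIC))
```

```text
{'ee_pos': array([636.9, 299.9,  23.4]), 'ee_rot': array([ 1.799e+02, -1.000e-01,  6.860e+01]), 'grip_width': 58.82903524769069, 'finger_force': 44.46229040622711, 'wrist_force': array([ 0.6, -0. ,  5.9])}
```

View pics/s1.png

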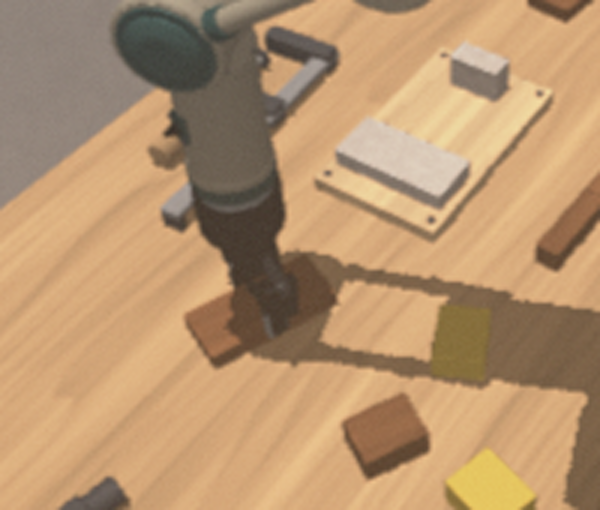

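The plain cheek is gripped across its middle, and the caul is clear in view. Moving it to the caul.

Emit:
move_arm(
  increments=[
    [[0,0,0.03],[0,0,0],0.05],
    [[0,0,0.06],[0,0,-0.1],0.05],
    [[-0.001,-0.03,0.09],[0,0,-0.25],0.05],
    [[-0.002,-0.06,0.09],[0,0,-0.4],0.05],
    [[-0.003,-0.09,0.09],[0,0,-0.55],0.05],
    [[-0.004,-0.125,0.09],[0,0,-0.7],0.05],
    [[-0.005,-0.16,0.09],[0,0,-0.85],0.05],
    [[-0.006,-0.19,0.09],[0,0,-1.0],0.05],
    [[-0.0076,-0.2156,0.09],[0,0,-1.12],0.05],
    [[-0.0076,-0.2156,0.09],[0,0,-1.169],0.05],
  ],
)

```text
time_s: 5.15
ee_pos: [627.9, 82.0, 111.6]
ee_rot: [180.0, 0.1, 1.4]
wrist_force: [0.2, 1.0, -1.7]
grip_width: 58.9
finger_force: 43.8
```

Emit:
move_arm(
  increments=[
    [[0,0,-0.01],[0,0,0],0.05],
    [[0,0,-0.02],[0,0,0],0.05],
    [[0,0,-0.03],[0,0,0],0.05],
    [[0,0,-0.035],[0,0,0],0.05],
    [[0,0,-0.035],[0,0,0],0.05],
    [[0,0,-0.035],[0,0,0],0.05],
    [[0,0,-0.035],[0,0,0],0.05],
    [[0,0,-0.035],[0,0,0],0.05],
    [[0,0,-0.035],[0,0,0],0.05],
    [[0,0,-0.035],[0,0,0],0.05],
  ],
)

```text
time_s: 6.4
ee_pos: [628.6, 84.0, 77.4]
ee_rot: [180.0, -0.0, 1.6]
wrist_force: [0.8, -0.7, -0.4]
grip_width: 58.9
finger_force: 43.8
```

Run:
```python
from cell import readout,get_image
import cv2
s=readout.state();print({k:s[k].round(1) if hasattr(s[k],'round') else s[k] for k in("ee_pos","ee_rot","grip_width","finger_force","wrist_force")})
im=get_image("side")[:,:,::-1];cv2.imwrite("pics/s2.png",cv2.resize(im[120:260,220:380],None,fx=4,fy=4,interpolation=cv2.INTER_CUBIC))
```

```text
{'ee_pos': array([628.6,  84. ,  77.4]), 'ee_rot': array([180. ,  -0. ,   1.6]), 'grip_width': 58.8637257863298, 'finger_force': 43.783820271492004, 'wrist_force': array([ 0.8, -0.7, -0.4])}
```

View pics/s2.png

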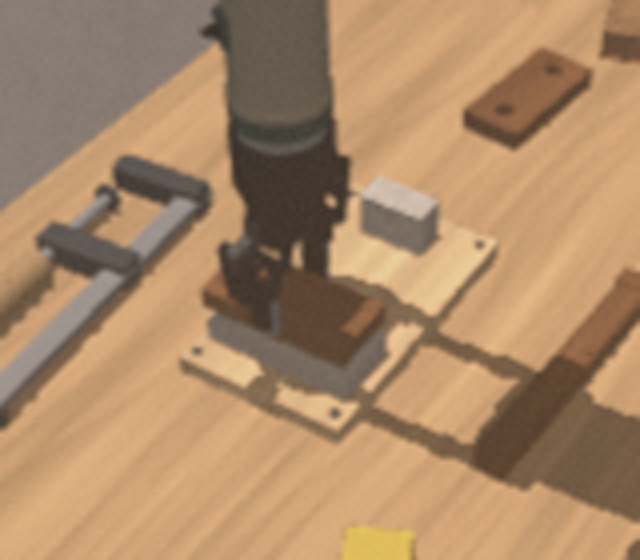

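The cheek hovers squarely over the caul, about 14 mm up. Lowering it and releasing.

Emit:
move_arm(
  increments=[
    [[0,0,-0.005],[0,0,0],0.05],
    [[0,0,-0.01],[0,0,0],0.05],
    [[0,0,-0.013],[0,0,0],0.05],
    [[0,0,-0.014],[0,0,0],0.05],
    [[0,0,-0.0145],[0,0,0],0.05],
    [[0,0,-0.0145],[0,0,0],0.05],
    [[0,0,-0.0145],[0,0,0],0.05],
    [[0,0,-0.0145],[0,0,0],0.05],
    [[0,0,-0.0145],[0,0,0],0.05],
    [[0,0,-0.0145],[0,0,0],0.05],
  ],
)

```text
time_s: 7.7
ee_pos: [628.3, 84.0, 63.4]
ee_rot: [180.0, 0.0, 1.7]
wrist_force: [-2.4, 0.3, 5.2]
grip_width: 58.3
finger_force: 44.5
```

Emit:
move_arm(
  increments=[
    [[0,0,0],[0,0,0],0.065],
    [[0,0,0],[0,0,0],0.075],
    [[0,0,0],[0,0,0],0.085],
    [[0,0,0],[0,0,0],0.085],
    [[0,0,0.02],[0,0,0],0.085],
    [[0,0,0.05],[0,0,0],0.085],
    [[0,0,0.08],[0,0,0.1],0.085],
    [[-0.04,-0.02,0.09],[0,0,0.25],0.085],
    [[-0.08,-0.045,0.09],[0,0,0.4],0.085],
    [[-0.12,-0.07,0.09],[0,0,0.55],0.085],
  ],
)

```text
time_s: 8.95
ee_pos: [507.5, 13.4, 153.0]
ee_rot: [180.0, -0.0, 33.5]
wrist_force: [0.3, -0.5, 0.4]
grip_width: 84.8
finger_force: 0.0
```

Run:
```python
from h import *
from cell import get_image
im=np.ascontiguousarray(get_image("top")[:,:,::-1]);cv2.imwrite("pics/top1.png",im)
print(face(im,(280,145,320,205),60,"brown"), face(im,(340,158,362,192),60,"w"))
# handle: ends along its axis, and width profile
S=6;c=cv2.resize(im[228:250,288:380],None,fx=S,fy=S,interpolation=cv2.INTER_CUBIC)
cv2.imwrite("pics/h1.png",c)
cv2.imwrite("pics/both.png",np.vstack([cv2.resize(c,(552,132)),cv2.resize(im[145:210,275:367],(552,390),interpolation=cv2.INTER_CUBIC)]))
```

```text
[655.5  85.8 668.3  90.1  74.8  56.4   1.6] [649.8 -70.2 650.6 -70.1  30.8  28.7 -84. ]
```

View pics/both.png

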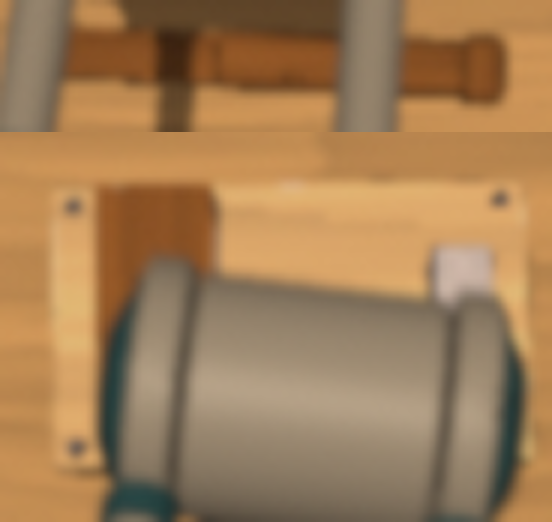

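The arm hides most of the jig. What shows of the plain cheek lies on the caul, with its left edge at x≈97 in the picture. The handle's tang/grip shoulder is at about x=215/6 in the upper strip.

Run:
```python
from h import *
p=unproj(np.array([[294.4,237.],[324.4,238],[372.2,239.4]]),24.);print(p.round(1),np.diff(p[:,1]))
```

```text
[[ 440.2  102.6]
 [ 437.9   10.8]
 [ 434.7 -135.7]] [ -91.7603673  -146.56278813]
```

Emit:
move_arm(
  increments=[
    [[-0.02,-0.01,0],[0,0,0.15],0.06],
    [[-0.04,-0.02,-0.01],[0,0,0.3],0.06],
    [[-0.06,-0.03,-0.02],[0,0,0.45],0.06],
    [[-0.071,-0.035,-0.03],[0,0,0.6],0.06],
    [[-0.071,-0.035,-0.04],[0,0,0.75],0.06],
    [[-0.071,-0.035,-0.05],[0,0,0.9],0.06],
    [[-0.071,-0.035,-0.06],[0,0,0.97],0.06],
    [[-0.071,-0.035,-0.07],[0,0,0.97],0.06],
    [[-0.071,-0.035,-0.08],[0,0,0.97],0.06],
    [[-0.071,-0.035,-0.082],[0,0,0.97],0.06],
  ],
)

```text
time_s: 10.25
ee_pos: [437.2, -20.8, 70.1]
ee_rot: [-179.9, -0.0, 88.7]
wrist_force: [-0.7, -0.0, 1.3]
grip_width: 59.8
finger_force: 0.0
```

Emit:
move_arm(
  increments=[
    [[0,0,-0.01],[0,0,0],0.06],
    [[0,0,-0.02],[0,0,0],0.06],
    [[0,0,-0.03],[0,0,0],0.06],
    [[0,0,-0.04],[0,0,0],0.06],
    [[0,0,-0.04],[0,0,0],0.06],
    [[0,0,-0.04],[0,0,0],0.02],
    [[0,0,-0.04],[0,0,0],0.02],
    [[0,0,-0.04],[0,0,0],0.02],
    [[0,0,-0.04],[0,0,0],0.02],
    [[0,0,-0.04],[0,0,0],0.02],
  ],
)

```text
time_s: 11.5
ee_pos: [438.2, -21.1, 31.3]
ee_rot: [179.9, 0.0, 88.7]
wrist_force: [0.8, -0.8, 5.3]
grip_width: 28.8
finger_force: 40.8
```

Emit:
move_arm(
  increments=[
    [[0,0,0.02],[0,0,0],0.02],
    [[0,0,0.045],[0,0,0],0.02],
    [[0,0,0.07],[0,0,0],0.02],
    [[0.02,0.002,0.09],[0,0,0.01],0.02],
    [[0.05,0.006,0.09],[0,0,0.02],0.02],
    [[0.08,0.009,0.09],[0,0,0.03],0.02],
    [[0.11,0.012,0.09],[0,0,0.04],0.02],
    [[0.145,0.016,0.09],[0,0,0.05],0.02],
    [[0.175,0.019,0.09],[0,0,0.05],0.02],
    [[0.1934,0.021,0.09],[0,0,0.05],0.02],
  ],
)

```text
time_s: 12.75
ee_pos: [631.8, 0.2, 119.6]
ee_rot: [-179.9, -0.0, 91.6]
wrist_force: [-0.9, -0.4, -1.5]
grip_width: 29.1
finger_force: 40.0
```

Emit:
move_arm(
  increments=[
    [[0,0,-0.005],[0,0,0],0.02],
    [[0,0,-0.01],[0,0,0],0.02],
    [[0,0,-0.015],[0,0,0],0.02],
    [[0,0,-0.02],[0,0,0],0.02],
    [[0,0,-0.02],[0,0,0],0.02],
    [[0,0,-0.02],[0,0,0],0.02],
    [[0,0,-0.02],[0,0,0],0.02],
    [[0,0,-0.02],[0,0,0],0.02],
    [[0,0,-0.02],[0,0,0],0.02],
    [[0,0,-0.02],[0,0,0],0.02],
  ],
)

```text
time_s: 14.0
ee_pos: [631.0, 0.0, 100.9]
ee_rot: [180.0, 0.0, 91.6]
wrist_force: [-0.3, 0.0, -1.9]
grip_width: 28.9
finger_force: 40.0
```

Run:
```python
from cell import readout,get_image
import cv2
im=get_image("side")[:,:,::-1];cv2.imwrite("pics/s3.png",cv2.resize(im[120:260,220:380],None,fx=4,fy=4,interpolation=cv2.INTER_CUBIC))
cv2.imwrite("pics/t3.png",get_image("top")[:,:,::-1])
```

```text
(no output)
```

View pics/s3.png

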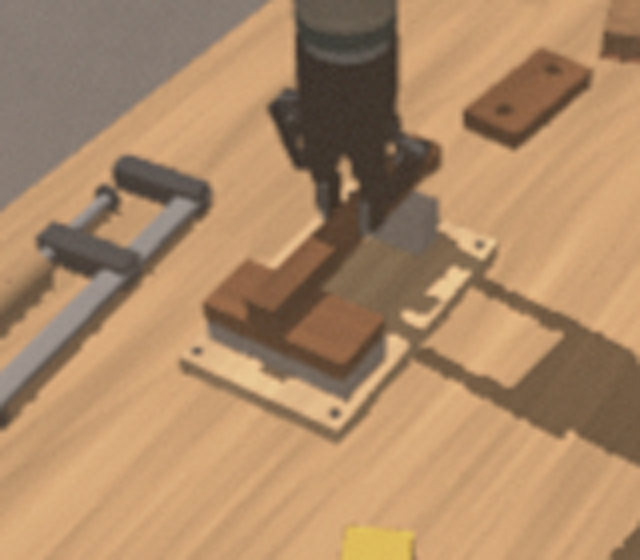

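The handle is over the seat and level, with its knob over the rest block. I'll check the tang end at crop (265,312) and the cheek's front corners at crop (205,293) and (344,367).

Run:
```python
from h import *
f=lambda l:np.array(l)/4+[220-.4,120-.4]
print("tang end",unproj(f([[248,303],[283,322]]),70,"side").round(1))
print("cheek corners",unproj(f([[205,293],[344,366],[385,318]]),60,"side").round(1))
t=np.deg2rad(1.6);R=np.array([[np.cos(t),-np.sin(t)],[np.sin(t),np.cos(t)]])
print("want",([628.6,84]+np.array([[65,30],[-65,30],[-65,-30]])@R.T).round(1),([628.6,84]+np.array([[13,40],[-13,40]])@R.T).round(1))
```

```text
tang end [[654.9 107. ]
 [620.6 109.3]]
cheek corners [[696.3 108.1]
 [562.  114.4]
 [564.3  55.5]]
want [[692.7 115.8]
 [562.8 112.2]
 [564.5  52.2]] [[640.5 124.3]
 [614.5 123.6]]
```

Emit:
move_arm(
  increments=[
    [[0,0,-0.004],[0,0,0],0.02],
    [[0,0,-0.007],[0,0,0],0.02],
    [[0,0,-0.009],[0,0,0],0.02],
    [[0,0,-0.0095],[0,0,0],0.02],
    [[0,0,-0.01],[0,0,0],0.02],
    [[0,0,-0.01],[0,0,0],0.02],
    [[0,0,-0.01],[0,0,0],0.02],
    [[0,0,-0.01],[0,0,0],0.02],
    [[0,0,-0.01],[0,0,0],0.02],
    [[0,0,-0.01],[0,0,0],0.02],
  ],
)

```text
time_s: 15.35
ee_pos: [630.8, 0.1, 91.4]
ee_rot: [180.0, 0.0, 91.6]
wrist_force: [-3.0, -0.4, 5.1]
grip_width: 28.8
finger_force: 40.7
```

Run:
```python
from cell import readout,get_image
import cv2
im=get_image("side")[:,:,::-1];a=im[170:225,260:325]
b=get_image("top")[145:205,280:380,::-1]
cv2.imwrite("pics/s4.png",cv2.resize(a,None,fx=9,fy=9,interpolation=cv2.INTER_CUBIC))
cv2.imwrite("pics/t4.png",b)
```

```text
(no output)
```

View pics/s4.png

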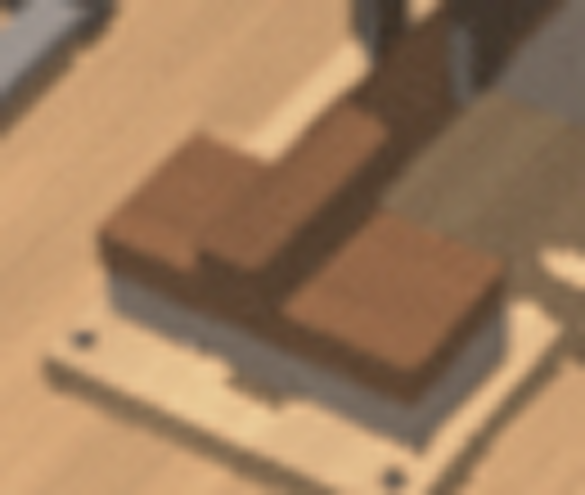

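The tang's top edge runs from (200,247) to (262,272). The cheek's top corners are at (100,235), (412,375), (505,262) and (200,135).

Run:
```python
from h import *
f=lambda l:(np.array(l)+.5)/9-.5+[260,170]
print("tang end",unproj(f([[200,247],[262,272]]),87,"side").round(1))
print("cheek corners",unproj(f([[100,235],[412,375],[505,262],[200,135]]),60,"side").round(1))
p=cv2.imread("pics/side0.png")
# caul top corners in side0 and top for reference via mask
h=cv2.cvtColor(cv2.resize(p[185:225,265:325],None,fx=6,fy=6,interpolation=cv2.INTER_CUBIC),cv2.COLOR_BGR2HSV)
m=((h[...,1]<80)&(h[...,2]>140)).astype(np.uint8)
k=max(cv2.findContours(m,cv2.RETR_EXTERNAL,cv2.CHAIN_APPROX_NONE)[0],key=cv2.contourArea)[:,0]
w=unproj((k+.5)/6-.5+[265,185],40,"side").astype(np.float32);print("caul side",cv2.minAreaRect(w))
```

```text
tang end [[638.7 126. ]
 [614.7 124.5]]
cheek corners [[689.  118.4]
 [562.4 115.3]
 [565.8  54.2]
 [690.8  59. ]]
caul side ((626.3248901367188, 85.9961929321289), (134.10018920898438, 67.08393096923828), 1.4685335159301758)
```

The handle is centred to within 1 mm, and the tang end is about 38.5 mm from the cheek's centre line, so it's good. Releasing and going to core_a.

Emit:
move_arm(
  increments=[
    [[0,0,0],[0,0,0],0.045],
    [[0,0,0],[0,0,0],0.055],
    [[0,0,0],[0,0,0],0.06],
    [[0,0,0.02],[0,0,0],0.06],
    [[0,0,0.05],[0,0,0],0.085],
    [[0,0,0.08],[0,0,0.1],0.085],
    [[-0.01,0.02,0.09],[0,0,0.2],0.085],
    [[-0.03,0.06,0.09],[0,0,0.3],0.085],
    [[-0.055,0.11,0.09],[0,0,0.4],0.085],
    [[-0.08,0.16,0.09],[0,0,0.5],0.085],
  ],
)

```text
time_s: 16.7
ee_pos: [550.5, 161.3, 180.8]
ee_rot: [180.0, -0.0, 120.4]
wrist_force: [-0.1, 0.2, -0.8]
grip_width: 84.8
finger_force: 0.0
```

Emit:
move_arm(
  increments=[
    [[-0.02,0.04,-0.01],[0,0,0.1],0.085],
    [[-0.04,0.08,-0.02],[0,0,0.2],0.085],
    [[-0.06,0.12,-0.04],[0,0,0.3],0.085],
    [[-0.08,0.16,-0.06],[0,0,0.4],0.085],
    [[-0.0937,0.1885,-0.08],[0,0,0.5],0.085],
    [[-0.0937,0.1885,-0.09],[0,0,0.558],0.085],
    [[-0.0937,0.1885,-0.1],[0,0,0.558],0.085],
    [[-0.0937,0.1885,-0.11],[0,0,0.558],0.085],
    [[-0.0937,0.1885,-0.11],[0,0,0.558],0.085],
    [[-0.0937,0.1885,-0.11],[0,0,0.558],0.085],
  ],
)

```text
time_s: 17.95
ee_pos: [457.8, 348.4, 71.1]
ee_rot: [180.0, 0.0, 152.2]
wrist_force: [0.8, -0.0, -0.8]
grip_width: 84.9
finger_force: 0.0
```

Emit:
move_arm(
  increments=[
    [[0,0,-0.01],[0,0,0],0.085],
    [[0,0,-0.02],[0,0,0],0.085],
    [[0,0,-0.03],[0,0,0],0.085],
    [[0,0,-0.041],[0,0,0],0.085],
    [[0,0,-0.041],[0,0,0],0.085],
    [[0,0,-0.041],[0,0,0],0.05],
    [[0,0,-0.041],[0,0,0],0.05],
    [[0,0,-0.041],[0,0,0],0.05],
    [[0,0,-0.041],[0,0,0],0.05],
    [[0,0,-0.041],[0,0,0],0.05],
  ],
)

```text
time_s: 19.2
ee_pos: [457.8, 348.8, 30.4]
ee_rot: [179.9, 0.0, 152.2]
wrist_force: [1.1, 0.5, 4.3]
grip_width: 58.6
finger_force: 44.5
```

Emit:
move_arm(
  increments=[
    [[0,0,0.03],[0,0,0],0.05],
    [[0,0,0.06],[0,0,0.06],0.05],
    [[0.01,-0.02,0.09],[0,0,0.12],0.05],
    [[0.03,-0.06,0.1],[0,0,0.2],0.05],
    [[0.05,-0.1,0.1],[0,0,0.28],0.05],
    [[0.07,-0.14,0.1],[0,0,0.36],0.05],
    [[0.09,-0.18,0.1],[0,0,0.44],0.05],
    [[0.11,-0.22,0.1],[0,0,0.513],0.05],
    [[0.125,-0.25,0.1],[0,0,0.513],0.05],
    [[0.1303,-0.2656,0.1],[0,0,0.513],0.05],
  ],
)

```text
time_s: 20.45
ee_pos: [587.8, 81.3, 129.2]
ee_rot: [180.0, -0.1, -178.5]
wrist_force: [0.2, -0.1, -0.8]
grip_width: 58.9
finger_force: 43.9
```

Emit:
move_arm(
  increments=[
    [[0,0,0],[0,0,0],0.05],
    [[0,0,0],[0,0,0],0.05],
    [[0,0,-0.01],[0,0,0],0.05],
    [[0,0,-0.02],[0,0,0],0.05],
    [[0,0,-0.028],[0,0,0],0.05],
    [[0,0,-0.034],[0,0,0],0.05],
    [[0,0,-0.038],[0,0,0],0.05],
    [[0,0,-0.04],[0,0,0],0.05],
    [[0,0,-0.0402],[0,0,0],0.05],
    [[0,0,-0.0402],[0,0,0],0.05],
  ],
)

```text
time_s: 21.7
ee_pos: [587.6, 82.9, 90.4]
ee_rot: [180.0, 0.0, -178.4]
wrist_force: [-2.7, 0.5, 5.3]
grip_width: 58.5
finger_force: 44.6
```

Emit:
move_arm(
  increments=[
    [[0,0,0],[0,0,0],0.065],
    [[0,0,0],[0,0,0],0.075],
    [[0,0,0],[0,0,0],0.085],
    [[0,0,0],[0,0,0],0.085],
    [[0,0,0.02],[0,0,0],0.085],
    [[0,0,0.05],[0,0,0],0.085],
    [[0,0,0.08],[0,0,0],0.085],
    [[-0.01,-0.03,0.09],[0,0,-0.1],0.085],
    [[-0.02,-0.08,0.09],[0,0,-0.2],0.085],
    [[-0.035,-0.13,0.09],[0,0,-0.3],0.085],
  ],
)

```text
time_s: 22.95
ee_pos: [552.7, -48.2, 179.9]
ee_rot: [-180.0, 0.1, 164.3]
wrist_force: [0.3, 0.2, -0.0]
grip_width: 84.8
finger_force: 0.0
```

Emit:
move_arm(
  increments=[
    [[-0.015,-0.05,0],[0,0,-0.05],0.085],
    [[-0.03,-0.1,0],[0,0,-0.1],0.085],
    [[-0.045,-0.15,-0.02],[0,0,-0.15],0.085],
    [[-0.06,-0.2,-0.04],[0,0,-0.2],0.085],
    [[-0.075,-0.25,-0.06],[0,0,-0.26],0.085],
    [[-0.086,-0.29,-0.08],[0,0,-0.32],0.085],
    [[-0.0866,-0.3174,-0.1],[0,0,-0.374],0.085],
    [[-0.0866,-0.3174,-0.11],[0,0,-0.374],0.085],
    [[-0.0866,-0.3174,-0.11],[0,0,-0.374],0.085],
    [[-0.0866,-0.3174,-0.11],[0,0,-0.374],0.085],
  ],
)

```text
time_s: 24.2
ee_pos: [466.5, -363.5, 70.3]
ee_rot: [180.0, 0.0, 143.1]
wrist_force: [-0.2, -0.1, 0.0]
grip_width: 85.3
finger_force: 0.0
```

Run:
```python
from cell import get_image
import cv2
b=get_image("top")[:,:,::-1];cv2.imwrite("pics/top5.png",b)
a=get_image("side")[:,:,::-1]
cv2.imwrite("pics/m5.png",cv2.hconcat([cv2.resize(b[145:210,280:375],(380,260),interpolation=cv2.INTER_CUBIC),cv2.resize(a[160:225,255:350],(380,260),interpolation=cv2.INTER_CUBIC)]))
```

```text
(no output)
```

View pics/m5.png

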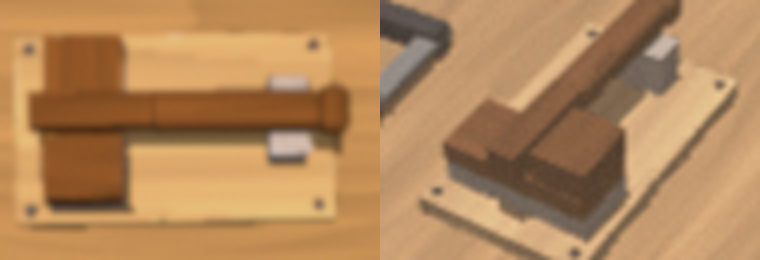

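The handle lies straight across the caul. Its tang sticks out at (30,110) past the core edge at x=45, which is about 10 mm, and the first core sits close beside it. Now core_b.

Emit:
move_arm(
  increments=[
    [[0,0,-0.01],[0,0,0],0.085],
    [[0,0,-0.02],[0,0,0],0.085],
    [[0,0,-0.03],[0,0,0],0.085],
    [[0,0,-0.04],[0,0,0],0.085],
    [[0,0,-0.04],[0,0,0],0.085],
    [[0,0,-0.04],[0,0,0],0.05],
    [[0,0,-0.04],[0,0,0],0.05],
    [[0,0,-0.04],[0,0,0],0.05],
    [[0,0,-0.04],[0,0,0],0.05],
    [[0,0,-0.04],[0,0,0],0.05],
  ],
)

```text
time_s: 25.55
ee_pos: [466.4, -364.8, 30.2]
ee_rot: [-180.0, 0.1, 143.0]
wrist_force: [-0.8, -0.1, 3.8]
grip_width: 59.1
finger_force: 44.5
```

Emit:
move_arm(
  increments=[
    [[0,0,0.03],[0,0,0],0.05],
    [[0,0,0.06],[0,0,0.05],0.05],
    [[0.01,0.02,0.09],[0,0,0.1],0.05],
    [[0.03,0.05,0.12],[0,0,0.15],0.05],
    [[0.05,0.09,0.12],[0,0,0.22],0.05],
    [[0.07,0.14,0.12],[0,0,0.29],0.05],
    [[0.09,0.19,0.12],[0,0,0.36],0.05],
    [[0.11,0.24,0.12],[0,0,0.43],0.05],
    [[0.13,0.29,0.12],[0,0,0.5],0.05],
    [[0.15,0.33,0.12],[0,0,0.57],0.05],
  ],
)

```text
time_s: 26.8
ee_pos: [615.8, -32.2, 149.0]
ee_rot: [180.0, -0.1, 175.8]
wrist_force: [0.7, 0.4, -0.3]
grip_width: 59.1
finger_force: 44.0
```

Emit:
move_arm(
  increments=[
    [[0.02,0.04,0],[0,0,0.05],0.05],
    [[0.04,0.08,0],[0,0,0.104],0.05],
    [[0.0536,0.11,0],[0,0,0.104],0.05],
    [[0.0536,0.1196,0],[0,0,0.104],0.05],
    [[0.0536,0.1196,0],[0,0,0.104],0.05],
    [[0.0536,0.1196,-0.01],[0,0,0.104],0.05],
    [[0.0536,0.1196,-0.02],[0,0,0.104],0.05],
    [[0.0536,0.1196,-0.03],[0,0,0.104],0.05],
    [[0.0536,0.1196,-0.035],[0,0,0.104],0.05],
    [[0.0536,0.1196,-0.035],[0,0,0.104],0.05],
  ],
)

```text
time_s: 28.05
ee_pos: [669.3, 84.9, 113.9]
ee_rot: [180.0, -0.1, -178.4]
wrist_force: [-0.7, 0.3, 0.1]
grip_width: 58.8
finger_force: 44.0
```

Emit:
move_arm(
  increments=[
    [[0,0,-0.005],[0,0,0],0.05],
    [[0,0,-0.01],[0,0,0],0.05],
    [[0,0,-0.015],[0,0,0],0.05],
    [[0,0,-0.02],[0,0,0],0.05],
    [[0,0,-0.023],[0,0,0],0.05],
    [[0,0,-0.025],[0,0,0],0.05],
    [[0,0,-0.0252],[0,0,0],0.05],
    [[0,0,-0.0252],[0,0,0],0.05],
    [[0,0,-0.0252],[0,0,0],0.05],
    [[0,0,-0.0252],[0,0,0],0.05],
  ],
)

```text
time_s: 29.3
ee_pos: [669.5, 85.1, 90.2]
ee_rot: [180.0, 0.0, -178.4]
wrist_force: [-2.4, 0.2, 5.2]
grip_width: 58.9
finger_force: 44.6
```

Emit:
move_arm(
  increments=[
    [[0,0,0],[0,0,0],0.065],
    [[0,0,0],[0,0,0],0.075],
    [[0,0,0],[0,0,0],0.085],
    [[0,0,0],[0,0,0],0.085],
    [[0,0,0.02],[0,0,0],0.085],
    [[0,0,0.05],[0,0,0],0.085],
    [[0,0,0.08],[0,0,-0.15],0.085],
    [[0,-0.03,0.09],[0,0,-0.3],0.085],
    [[-0.005,-0.075,0.09],[0,0,-0.45],0.085],
    [[-0.01,-0.12,0.09],[0,0,-0.6],0.085],
  ],
)

```text
time_s: 30.55
ee_pos: [659.6, -35.8, 179.7]
ee_rot: [180.0, 0.0, 147.0]
wrist_force: [-0.6, -0.4, -0.3]
grip_width: 85.0
finger_force: 0.0
```

Emit:
move_arm(
  increments=[
    [[0,-0.04,0],[0,0,-0.15],0.085],
    [[-0.003,-0.08,0],[0,0,-0.3],0.085],
    [[-0.006,-0.12,0],[0,0,-0.45],0.085],
    [[-0.009,-0.16,0],[0,0,-0.6],0.085],
    [[-0.012,-0.2,-0.02],[0,0,-0.75],0.085],
    [[-0.015,-0.24,-0.05],[0,0,-0.9],0.085],
    [[-0.018,-0.2749,-0.08],[0,0,-1.05],0.085],
    [[-0.0181,-0.2749,-0.11],[0,0,-1.081],0.085],
    [[-0.0181,-0.2749,-0.12],[0,0,-1.081],0.085],
    [[-0.0181,-0.2749,-0.12],[0,0,-1.081],0.085],
  ],
)

```text
time_s: 31.8
ee_pos: [641.4, -309.2, 59.0]
ee_rot: [-179.9, -0.0, 85.4]
wrist_force: [0.4, 0.4, 0.3]
grip_width: 85.0
finger_force: 0.0
```

Run:
```python
from h import *
from cell import get_image
im=np.ascontiguousarray(get_image("top")[:,:,::-1])
S=4;x0,y0=285,150
c=im[145:210,280:375];a=get_image("side")[160:225,255:350,::-1]
cv2.imwrite("pics/m6.png",cv2.hconcat([cv2.resize(c,(380,260),interpolation=cv2.INTER_CUBIC),cv2.resize(a,(380,260),interpolation=cv2.INTER_CUBIC)]))
```

```text
(no output)
```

View pics/m6.png

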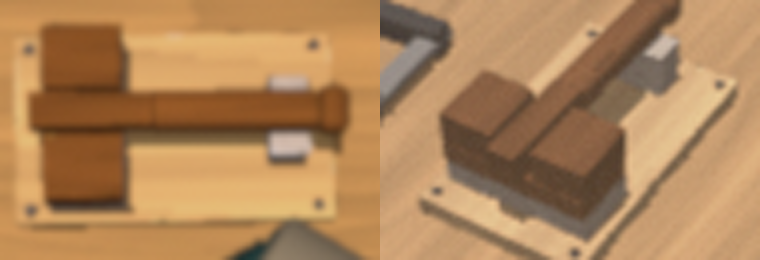

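Both cores flank the handle and sit flush with the cheek's ends and edges. Now the drilled cheek.

Emit:
move_arm(
  increments=[
    [[0,0,-0.01],[0,0,0],0.085],
    [[0,0,-0.02],[0,0,0],0.085],
    [[0,0,-0.03],[0,0,0],0.085],
    [[0,0,-0.034],[0,0,0],0.085],
    [[0,0,-0.034],[0,0,0],0.085],
    [[0,0,-0.034],[0,0,0],0.05],
    [[0,0,-0.034],[0,0,0],0.05],
    [[0,0,-0.034],[0,0,0],0.05],
    [[0,0,-0.034],[0,0,0],0.05],
    [[0,0,-0.034],[0,0,0],0.05],
  ],
)

```text
time_s: 33.15
ee_pos: [642.0, -310.1, 26.2]
ee_rot: [179.9, 0.0, 85.3]
wrist_force: [0.2, 0.1, 4.8]
grip_width: 58.6
finger_force: 43.5
```

Emit:
move_arm(
  increments=[
    [[0,0,0.03],[0,0,0],0.05],
    [[0,0,0.06],[0,0,0],0.05],
    [[0,0.01,0.1],[0,0,-0.1],0.05],
    [[0,0.04,0.13],[0,0,-0.23],0.05],
    [[-0.003,0.08,0.13],[0,0,-0.36],0.05],
    [[-0.005,0.12,0.13],[0,0,-0.49],0.05],
    [[-0.006,0.16,0.13],[0,0,-0.62],0.05],
    [[-0.007,0.2,0.13],[0,0,-0.75],0.05],
    [[-0.008,0.24,0.13],[0,0,-0.88],0.05],
    [[-0.009,0.28,0.13],[0,0,-1.0],0.05],
  ],
)

```text
time_s: 34.4
ee_pos: [631.6, -28.3, 154.5]
ee_rot: [-179.9, 0.1, 27.8]
wrist_force: [0.0, -0.3, -0.0]
grip_width: 58.6
finger_force: 43.4
```

Emit:
move_arm(
  increments=[
    [[-0.001,0.03,0],[0,0,-0.12],0.05],
    [[-0.002,0.06,0],[0,0,-0.24],0.05],
    [[-0.003,0.09,0],[0,0,-0.36],0.05],
    [[-0.0039,0.1138,0],[0,0,-0.461],0.05],
    [[-0.0039,0.1138,0],[0,0,-0.461],0.05],
    [[-0.0039,0.1138,-0.01],[0,0,-0.461],0.05],
    [[-0.0039,0.1138,-0.02],[0,0,-0.461],0.05],
    [[-0.0039,0.1138,-0.03],[0,0,-0.461],0.05],
    [[-0.0039,0.1138,-0.03],[0,0,-0.461],0.05],
    [[-0.0039,0.1138,-0.03],[0,0,-0.461],0.05],
  ],
)

```text
time_s: 35.65
ee_pos: [628.8, 83.8, 125.4]
ee_rot: [180.0, -0.0, 1.6]
wrist_force: [-0.1, -0.1, -0.5]
grip_width: 58.0
finger_force: 43.4
```

Run:
```python
from cell import get_image
import cv2
a=get_image("side")[145:230,250:350,::-1]
cv2.imwrite("pics/m7.png",cv2.resize(a,None,fx=6,fy=6,interpolation=cv2.INTER_CUBIC))
```

```text
(no output)
```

View pics/m7.png

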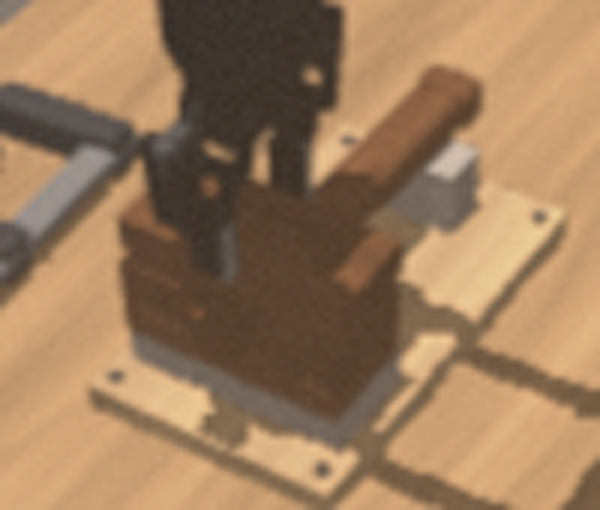

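The drilled cheek hovers over the stack in line with it. Lowering it.

Emit:
move_arm(
  increments=[
    [[0,0,-0.003],[0,0,0],0.05],
    [[0,0,-0.006],[0,0,0],0.05],
    [[0,0,-0.008],[0,0,0],0.05],
    [[0,0,-0.0095],[0,0,0],0.05],
    [[0,0,-0.0102],[0,0,0],0.05],
    [[0,0,-0.0102],[0,0,0],0.05],
    [[0,0,-0.0102],[0,0,0],0.05],
    [[0,0,-0.0102],[0,0,0],0.05],
    [[0,0,-0.0102],[0,0,0],0.05],
    [[0,0,-0.0102],[0,0,0],0.05],
  ],
)

```text
time_s: 36.95
ee_pos: [628.5, 84.1, 116.2]
ee_rot: [180.0, -0.0, 1.6]
wrist_force: [-1.2, 0.2, 4.8]
grip_width: 58.5
finger_force: 44.0
```

Contact at the expected height. Releasing and retreating clear of both views.

Emit:
move_arm(
  increments=[
    [[0,0,0],[0,0,0],0.065],
    [[0,0,0],[0,0,0],0.075],
    [[0,0,0],[0,0,0],0.085],
    [[0,0,0],[0,0,0],0.085],
    [[0,0,0.02],[0,0,0],0.085],
    [[0,0,0.05],[0,0,0],0.085],
    [[0,0,0.08],[0,0,0],0.085],
    [[-0.02,-0.03,0.1],[0,0,0.1],0.085],
    [[-0.04,-0.075,0.1],[0,0,0.2],0.085],
    [[-0.06,-0.12,0.1],[0,0,0.3],0.085],
  ],
)

```text
time_s: 38.2
ee_pos: [568.2, -36.9, 215.6]
ee_rot: [180.0, -0.1, 19.0]
wrist_force: [0.3, -0.8, -0.5]
grip_width: 85.0
finger_force: 0.0
```

Emit:
move_arm(
  increments=[
    [[-0.02,-0.04,0],[0,0,0],0.085],
    [[-0.04,-0.08,0],[0,0,0],0.085],
    [[-0.06,-0.12,0],[0,0,0],0.085],
    [[-0.08,-0.16,0],[0,0,0],0.085],
    [[-0.1,-0.2,0],[0,0,0],0.085],
    [[-0.12,-0.24,0],[0,0,0],0.085],
    [[-0.14,-0.28,0],[0,0,0],0.085],
    [[-0.15,-0.3,0],[0,0,0],0.085],
    [[-0.15,-0.3,0],[0,0,0],0.085],
    [[-0.15,-0.3,0],[0,0,0],0.085],
  ],
)

```text
time_s: 39.45
ee_pos: [418.8, -335.3, 215.1]
ee_rot: [-180.0, -0.0, 18.8]
wrist_force: [-0.3, 0.6, 0.2]
grip_width: 85.1
finger_force: 0.0
```

Run:
```python
from h import *
from cell import get_image
im=np.ascontiguousarray(get_image("top")[:,:,::-1]);a=get_image("side")[145:240,250:350,::-1]
cv2.imwrite("pics/m8.png",cv2.hconcat([cv2.resize(im[140:215,280:375],(380,300),interpolation=cv2.INTER_CUBIC),cv2.resize(a,(400,380),interpolation=cv2.INTER_CUBIC)[:300]]))
```

```text
(no output)
```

View pics/m8.png

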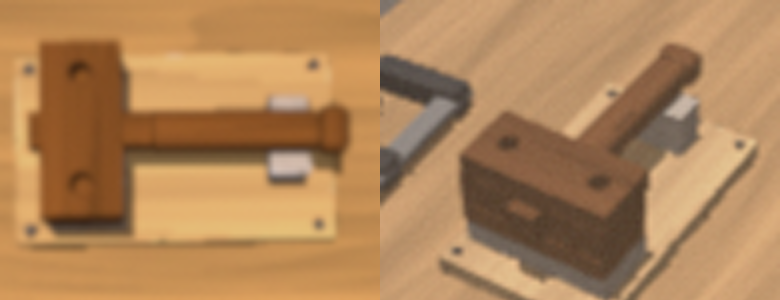

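The stack is square and in line. The top cheek's holes are at (80,70) and (80,185), the tang pokes out on the left, and the grip lies on the rest block. Handing in.

```bash
python3 -c "
from cell import bot;print(bot.hand_in())"
```

```text
the job is handed in; nothing more can be done
None
```

The mallet is dry-stacked on the jig in the order asked and handed in at about 39.5 s; the last pictures show the layers in line, the tang poking out about 10 mm and the grip on the rest block, and I never moved the clamp, hammer, sanding block or look-alikes.

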